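Spin-test the rollers of a workshop roller track and pull the binding one

TASK

Check the bearings of the four rollers in the bench-top roller track. Spin each roller by hand, rubbing it round one way with a finger on its top (firmly enough to carry it round, without leaning hard on it), to feel whether it runs free or binds. Lift any binding roller out of its slots and lay it gently flat in the wooden repair tray, not dropped; leave the free-running ones seated in the track and everything else on the bench alone.

Things in the scene. Friction and masses are not known exactly. Their poses are not given: they have to be found in the camera images.
- track: Bench-top roller track, fixed: two green side rails 430 mm long, 6 mm thick, 166 mm apart inside, tops 86 mm high. Origin on the bench under its middle; y along the rails, x across, z up. Rollers lie across it at y = -150, -50, 50, 150 mm, each axle end in a slot 11.6 mm wide, open at the top, floor 68 mm high. Three cross ties under them (y = -200, 0, 200 mm) reach 53 mm high.
- tray: Shallow wooden repair tray, fixed, 250 (x) by 210 mm (y) outside, walls 6 mm thick and 42 mm high. Origin on the bench under its centre. Floor top at 6 mm. A lath along x through the middle, 6 mm wide, top at 20 mm, makes two bays of 238 by 96 mm with middles at y = -51 and 51 mm; a roller laid along x fits in either.
- slot_1 (a point): Middle, on the axis, of the roller seated first, at -150 mm along the track's y (fixed to the track: it stays when the roller is lifted out); x along the axle. Roller: tube 38 mm in diameter, 160 mm long, grey rubbery sleeve, on a fixed steel axle whose flatted ends (10 mm wide, 14 mm high) stick out 18 mm each end; 0.35 kg. Axis 75 mm, crest 94 mm above the bench.
- slot_2 (a point): Middle, on the axis, of the roller seated second, at -50 mm along the track's y (fixed to the track: it stays when the roller is lifted out); x along the axle. A good bearing lets the tube follow the lightest rub (under 0.3 N at the rim) and run on when left; a binding one resists with 5 N at the rim, either way round, and stops dead. To turn that one the finger must press with at least 7 N.
- slot_3 (a point): Middle, on the axis, of the roller seated third, at +50 mm along the track's y (fixed to the track: it stays when the roller is lifted out); x along the axle. The rollers look alike; a dark join line runs along each sleeve, near the top at the start (within 0.1 rad), and shows how it turns. A 20 mm rub turns a tube by 1 rad.
- slot_4 (a point): Middle, on the axis, of the roller seated last, at +150 mm along the track's y (fixed to the track: it stays when the roller is lifted out); x along the axle. The rollers come in a new order each time.
- wax_tin: Bystander to be left alone: wax tin, 68 mm across, 50 mm tall. Origin on its underside, at its middle.

How it is judged:
On the way:
1. each of the four rollers has been turned on its axle, either way (tube angle beyond 0.4 rad from 0) ((value of joint tube_a above 0.4 rad or value of joint tube_a below -0.4 rad) and (value of joint tube_b above 0.4 rad or value of joint tube_b below -0.4 rad) and (value of joint tube_c above 0.4 rad or value of joint tube_c below -0.4 rad) and (value of joint tube_d above 0.4 rad or value of joint tube_d below -0.4 rad)), for 0.05 s.
At the end, for the whole second after the job is handed in: The binding roller lies flat on the tray floor (middle under 35 mm above the bench, within 80 mm in x and 100 mm in y of the tray centre), released and at rest; every free-running roller sits in its slots, its middle within 6 mm of its start, tipped under 0.2 rad (x of roller_c_mid in the frame of tray between -0.08 and 0.08 m and y of roller_c_mid in the frame of tray between -0.1 and 0.1 m and z of roller_c_mid in the frame of tray below 0.035 m and linear speed of roller_c below 0.05 m/s and distance of each of roller_a_mid, roller_b_mid, roller_d_mid from where it was at the start of the episode below 0.006 m and angle between each of roller_a_mid, roller_b_mid, roller_d_mid's own z axis and vertical below 0.2 rad); the robot touches nothing.
It fails at once if a roller is pressed down into the rails with more than 35 N (contact force between any of roller_a, roller_b, roller_c, roller_d and track above 35 N).
It fails at once if a roller is dropped or thrown into the tray (moves faster than 0.7 m/s within it) ((x of roller_a_mid in the frame of tray between -0.08 and 0.08 m and y of roller_a_mid in the frame of tray between -0.1 and 0.1 m and z of roller_a_mid in the frame of tray below 0.06 m and linear speed of roller_a above 0.7 m/s) or (x of roller_b_mid in the frame of tray between -0.08 and 0.08 m and y of roller_b_mid in the frame of tray between -0.1 and 0.1 m and z of roller_b_mid in the frame of tray below 0.06 m and linear speed of roller_b above 0.7 m/s) or (x of roller_c_mid in the frame of tray between -0.08 and 0.08 m and y of roller_c_mid in the frame of tray between -0.1 and 0.1 m and z of roller_c_mid in the frame of tray below 0.06 m and linear speed of roller_c above 0.7 m/s) or (x of roller_d_mid in the frame of tray between -0.08 and 0.08 m and y of roller_d_mid in the frame of tray between -0.1 and 0.1 m and z of roller_d_mid in the frame of tray below 0.06 m and linear speed of roller_d above 0.7 m/s)).
It fails at once if a bystander is moved by more than 30 mm (distance of any of finial, bowl_blank, wax_tin, sanding_block, spanner, mallet, square_blank from where it was at the start of the episode above 0.03 m).
It also fails if it takes over 69 s, if anything falls off the work surface, if the arm or the gripper's body presses on something with over 40 N, if the wrist force passes 120 N, or if a joint passes its speed limit or range.

ROBOT

A 6-joint arm with a two-finger parallel gripper is mounted at the origin on the work surface. World frame = base frame: x ahead of the robot, y to its left, z up, the work surface at z = 0. Lengths are in m, angles in rad, forces in N, time in s.
With the tool pointing down it reaches from about 0.3 to 0.775 m from the base axis. Payload 14.6 kg.
Tool frame: the origin (TCP) lies at the very end of the fingers, on their centre line; the grasp point (between the pads) lies 19 mm behind it; x points along the fingers, y is the direction in which the jaws open and shut, and the axes are right-handed (so a half turn about x gives the same grasp; the last joint's range is limited). The gripper opens to 94 mm and grips with 3 to 60 N. Pads are 16 mm wide; open, the fingers measure 119 mm over their backs; the gripper's body (75 mm by 177 mm) begins 78 mm behind the grasp point.
Start: joints at [-1.297, 0.3, 1.521, -0, 1.321, -0.067], TCP at [0.184, -0.518, 0.205] pointing down, gripper open.
Joint ranges: [-3.03, 3.03], [-0.79, 2.21], [0.23, 2.52], [-1.04, 4.18], [0, 3.07], [-2.55, 2.55]. Speed limits (rad/s): [2.22, 2.22, 2.57, 3.14, 3.14, 3.14].

INTERFACE

Orientations are given as [roll, pitch, yaw] about the fixed x, y, z axes, in that order (R = Rz(yaw) Ry(pitch) Rx(roll)).
In Python, from station import ctrl, viewer, hand_in gives the robot as it stands. The module is installed in compiled form; this text tells all that it offers.
- The arm moves only by the tool play_rows, never from a script. Its argument "deltas" is a list that holds one entry, the list of rows, each a list of 7 numbers: the shift along the tool's x, y, z in mm, then the turn, a rotation vector about the tool's x, y, z in rad, then the finger opening in mm, from 0 to 94. In form: [[[dx, dy, dz, ax, ay, az, gripper], ...]]. A call has 1 to 10 rows; each row shifts and turns the commanded pose from where the row before left it, along the tool's axes as they then stand; what a row does not reach is not made up. A row lasts 1/10 s, in which the tool goes at most 50 mm and 8.59 degrees, less where a joint would pass 70% of its speed; a pose out of reach is approached as far as the arm can. A call with a gripper value outside its range is refused whole. The fingers move at their own pace and stop on an object; "grip_force" is the grip in N (left out, the last holds). Time passes only in rows, so rows that do not move let the fingers close. It gives the time, the measured TCP pose, the force and the opening at its end, in the units of the state.
- ctrl.get_obs(): the state, without advancing time (a new reading comes with each control period).
- viewer.camera(name): name is "scene" or "top"; returns a dict with "img" (420x560x3 uint8, red, green, blue), "fx", "fy", "cx", "cy" (pixels), "distortion" ([k1, k2, p1, p2, k3] as OpenCV has them; the pictures are not rectified), "rvec" (rotation vector, rad) and "tvec" (3), from world to camera coordinates, as OpenCV has them. Camera axes: x right, y down, z forward; pixel columns grow to the right and rows downward; lengths in m; the calibration is good to about 2 mm. A picture is of the moment at which its call begins. There is no depth.
- hand_in(): hands the job in, once; it reports no verdict.
The state is a dict: "time_s": time; "qpos": joint angles; "joint_vel": joint speeds; "tau": joint torques, N m; "ee_pos": TCP position; "eef_rot": TCP orientation; "force": force on the tool from outside, world axes, zero at the start; "moment": the same for the moment, N m; "grip_width": finger opening in m.
Only numpy, scipy, OpenCV 4.12 (cv2) and the standard library are available. Lean on these libraries where they do the work, as an engineer would, in place of code of your own. Each camera call takes 0.05 s, during which the arm holds its last target.

## Working session

There is one attempt and no reset: what is moved stays moved. The work goes in short steps, Python scripts to look and compute and a tool call to move; the robot and the scene stay as the last step left them, time stands still between calls to the robot, and variables do not carry over. Pictures are saved under pics/ and viewed, and the job is handed in when it is done.

Besides the shell and the picture viewer there is one more tool, called after "Call:" as name(argument=value, ...), one argument or row to a line, values as JSON. play_rows: Moves the arm, as the interface text tells. Its arguments: {"type":"object","properties":{"deltas":{"type":"array","items":{"type":"array","items":{"type":"array","items":{"type":"number"}}}},"grip_force":{"type":"number"}},"required":["deltas"]}

```bash
mkdir -p pics; python3 - <<'E'
from station import ctrl, viewer
import cv2
print(ctrl.get_obs())
for n in ("scene","top"):
    c=viewer.camera(n); cv2.imwrite(f"pics/{n}0.png",c["img"][:,:,::-1]); print({k:v for k,v in c.items() if k!="img"})
E
```

```text
{'time_s': 0.0, 'qpos': array([-1.29658644e+00,  3.00480237e-01,  1.52159693e+00, -4.31091894e-06,
        1.32069711e+00, -6.65745705e-02]), 'joint_vel': array([ 0.00152537, -0.00015761, -0.00055692, -0.00051267, -0.00207364,
       -0.00050469]), 'tau': array([ 9.37603181e-04, -5.31809020e+01, -3.52734375e+01,  7.08449632e-02,
        2.43866479e-02, -7.94778293e-05]), 'ee_pos': array([ 0.18376087, -0.51810791,  0.20487462]), 'eef_rot': array([-1.63383719,  1.56961469,  1.84854099]), 'force': array([ 0.47222035, -0.40783022, -0.82000076]), 'moment': array([-0.0098734 , -0.01328279, -0.03741027]), 'grip_width': 0.09426696194222206}
{'fx': 540.7950051023981, 'fy': 540.7950051023981, 'cx': 289.53211106853126, 'cy': 217.8088707265658, 'distortion': array([-0.14386692,  0.        ,  0.        ,  0.        ,  0.        ]), 'rvec': array([ 2.19569537,  0.63371173, -0.262851  ]), 'tvec': array([-0.56415567, -0.13692281,  1.56957194])}
{'fx': 396.9910364250319, 'fy': 396.9910364250319, 'cx': 284.2921664511641, 'cy': 214.3700052481013, 'distortion': array([0.03260395, 0.        , 0.        , 0.        , 0.        ]), 'rvec': array([ 2.19896259, -2.20034428,  0.10825812]), 'tvec': array([0.01589127, 0.6168693 , 0.86754904])}
```

View pics/scene0.png

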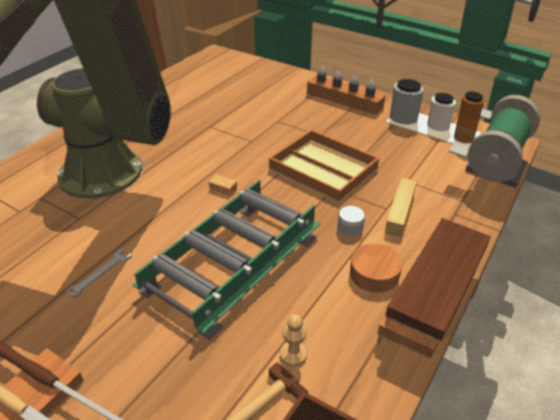

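View pics/top0.png

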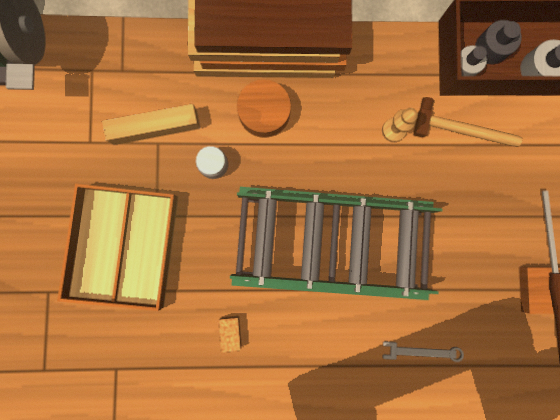

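```bash
cat > h.py <<'E'
import numpy as np, cv2
from station import ctrl, viewer
def ray(c,uv):
    K=np.array([[c['fx'],0,c['cx']],[0,c['fy'],c['cy']],[0,0,1]])
    p=cv2.undistortPoints(np.array(uv,float).reshape(-1,1,2),K,c['distortion']).reshape(-1,2)
    R=cv2.Rodrigues(c['rvec'])[0]; o=-R.T@c['tvec']
    return o,np.c_[p,np.ones(len(p))]@R
def plane(c,uv,z):
    o,d=ray(c,uv); return o+d*((z-o[2])/d[:,2])[:,None]
def proj(c,P):
    K=np.array([[c['fx'],0,c['cx']],[0,c['fy'],c['cy']],[0,0,1]])
    return cv2.projectPoints(np.array(P,float).reshape(-1,3),c['rvec'],c['tvec'],K,c['distortion'])[0].reshape(-1,2)
def crop(c,x0,y0,x1,y1,f,name):
    cv2.imwrite(name,cv2.resize(c['img'][y0:y1,x0:x1,::-1],None,fx=f,fy=f,interpolation=cv2.INTER_CUBIC))
E
python3 - <<'E'
from h import *
c=viewer.camera("top"); np.save("top0.npy",c['img'])
crop(c,225,175,450,310,3.5,"pics/t1.png")
crop(c,50,175,190,320,4,"pics/t2.png")
hsv=cv2.cvtColor(c['img'],cv2.COLOR_RGB2HSV)
m=cv2.inRange(hsv,(60,90,30),(95,255,255)); m[:160]=0;m[310:]=0
n,l,s,ce=cv2.connectedComponentsWithStats(m)
print(s[s[:,4]>30],ce[s[:,4]>30])
o,_=ray(c,[[0,0]]);print(o)
E
```

```text
[[     0      0    560    420 235082]] [[279.50406667 209.46265133]]
[0.55503682 0.04103677 0.90756361]
```

```bash
true
```

```text
(no output)
```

View pics/t1.png

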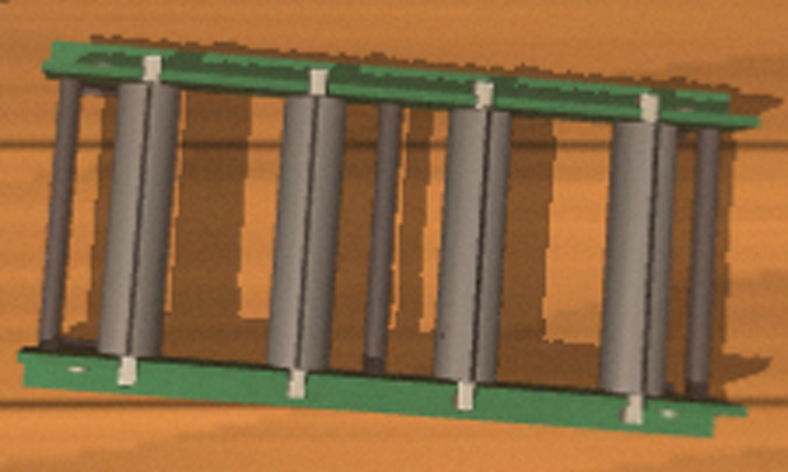

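View pics/t2.png

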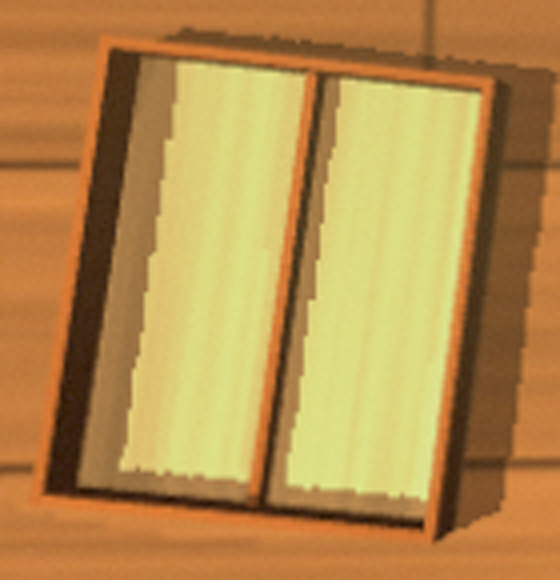

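```bash
python3 - <<'E'
from h import *
c=viewer.camera("top")
U=np.array([(151,56),(318,70),(484,83),(649,96)])/3.5+[224.6,174.6]
L=np.array([(127,385),(297,398),(465,410),(632,423)])/3.5+[224.6,174.6]
u=plane(c,U,.082);l=plane(c,L,.082)
print(u.round(4));print(l.round(4));print(np.linalg.norm(u-l,axis=1)); m=(u+l)/2; print(m.round(4),np.linalg.norm(np.diff(m,axis=0),axis=1))
d=u.mean(0)-l.mean(0);e=m[3]-m[0];print("yaw axle",np.arctan2(d[1],d[0]),"track y",np.arctan2(e[1],e[0]), m.mean(0))
T=plane(c,np.array([(102,37),(497,78),(433,543),(35,500)])/4+[49.6,174.6],.042)
print(T.round(4),T.mean(0)); t=np.diff(np.r_[T,T[:1]],axis=0);print(np.linalg.norm(t,axis=1),np.arctan2(t[:,1],t[:,0]))
# check in scene
s=viewer.camera("scene")
print(proj(s,u).round(1),proj(s,l).round(1),proj(s,T).round(1))
crop(s,120,160,340,340,3.5,"pics/s1.png"); crop(s,250,110,420,240,4.5,"pics/s2.png")
E
```

```text
[[ 0.6625  0.0518  0.082 ]
 [ 0.6542 -0.0482  0.082 ]
 [ 0.6465 -0.148   0.082 ]
 [ 0.6387 -0.2472  0.082 ]]
[[ 0.468   0.0656  0.082 ]
 [ 0.46   -0.0344  0.082 ]
 [ 0.4526 -0.1335  0.082 ]
 [ 0.4449 -0.2322  0.082 ]]
[0.19494982 0.19473844 0.19439884 0.19445865]
[[ 0.5652  0.0587  0.082 ]
 [ 0.5571 -0.0413  0.082 ]
 [ 0.5496 -0.1407  0.082 ]
 [ 0.5418 -0.2397  0.082 ]] [0.10029817 0.09975398 0.09928183]
yaw axle -0.07339444426325513 track y -1.6491172404318033 [ 0.55342993 -0.09076082  0.082     ]
[[0.6809 0.4651 0.042 ]
 [0.6595 0.2559 0.042 ]
 [0.4113 0.2846 0.042 ]
 [0.4362 0.4902 0.042 ]] [0.54696932 0.37396641 0.042     ]
[0.21028192 0.24979325 0.20703187 0.24602994] [-1.67302443  3.02635114  1.45049193 -0.10209272]
[[301.7 220.5]
 [276.3 243. ]
 [248.4 267.9]
 [217.8 295.3]] [[238.9 190.5]
 [212.3 210.2]
 [183.8 231.7]
 [152.6 255.1]] [[377.8 156.8]
 [338.7 190.2]
 [267.6 156.8]
 [310.1 129. ]]
```

View pics/s1.png

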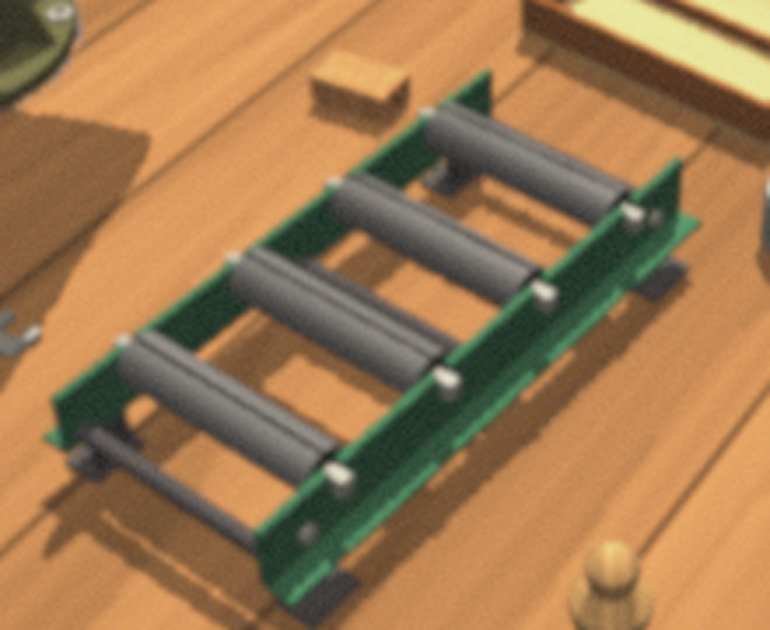

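View pics/s2.png

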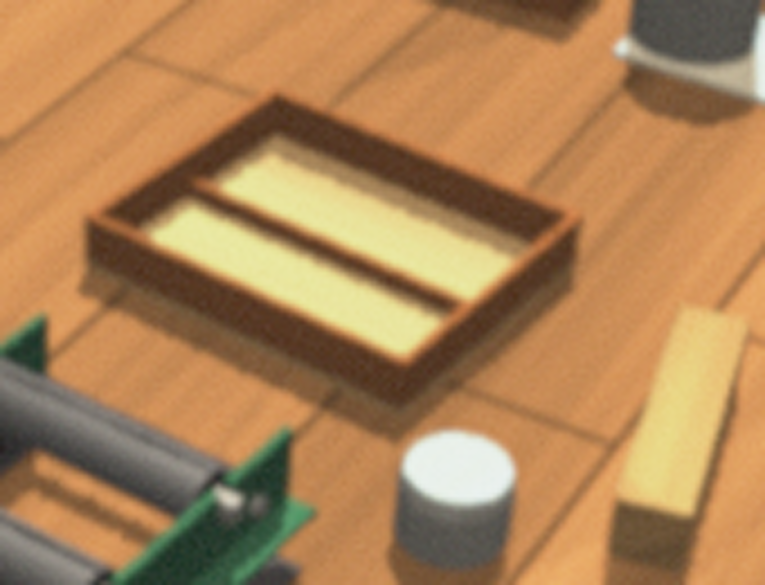

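```bash
cat >> h.py <<'E'
from scipy.spatial.transform import Rotation as Ro
def pose():
    o=ctrl.get_obs(); return o, o['ee_pos'], Ro.from_euler('xyz',o['eef_rot']).as_matrix()
def want(yaw):  # tool down, tool y along horizontal yaw
    y=np.array([np.cos(yaw),np.sin(yaw),0]); x=np.array([0,0,-1.]); return np.c_[x,y,np.cross(x,y)]
def goto(p,yaw):
    o,e,R=pose(); W=want(yaw)
    r=Ro.from_matrix(R.T@W).as_rotvec()
    print("t",round(o['time_s'],2),"ee",e.round(4),"F",o['force'].round(2),"g",round(o['grip_width'],4))
    print("shift tool mm (before turn)",(R.T@(np.array(p)-e)*1000).round(1),"after-turn axes",(W.T@(np.array(p)-e)*1000).round(1),"turn",r.round(4))
E
python3 - <<'E'
from h import *
o,e,R=pose();print(R.round(3))
for y in (1.4975,1.4975-np.pi): goto([.5418,-.2397,.15],y)
E
```

```text
[[-0.     0.334 -0.942]
 [ 0.001 -0.942 -0.334]
 [-1.    -0.001 -0.   ]]
t 0.25 ee [ 0.1838 -0.5182  0.2052] F [-0.26  1.21 -0.73] g 0.0937
shift tool mm (before turn) [  55.3 -142.9 -430.5] after-turn axes [ 55.2 304.  336.6] turn [-2.7275e+00 -7.0000e-04  1.0000e-04]
t 0.25 ee [ 0.1838 -0.5182  0.2052] F [-0.26  1.21 -0.73] g 0.0937
shift tool mm (before turn) [  55.3 -142.9 -430.5] after-turn axes [  55.2 -304.  -336.6] turn [0.4141 0.     0.0005]
```

Call:
play_rows(
  deltas=[
    [[0,0,0,0.138,0,0,0],[0,0,0,0.138,0,0,0],[0,0,0,0.138,0,0,0],[0,-30,-33,0,0,0,0],[0,-30,-34,0,0,0,0],[0,-30,-34,0,0,0,0],[0,-30,-34,0,0,0,0],[0,-30,-34,0,0,0,0],[0,-30,-34,0,0,0,0],[0,-30,-34,0,0,0,0]],
  ],
  grip_force=15,
)

```text
time_s: 1.25
ee_pos: [0.4368, -0.3249, 0.2055]
eef_rot: [2.263, 1.571, -0.951]
force: [0.3, -0.8, -0.2]
grip_width: 0.0173
```

Call:
play_rows(
  deltas=[
    [[10,-30,-34,0,0,0,0],[10,-30,-33,0,0,0,0],[10,-28,-33,0,0,0,0],[0,-14,0,0,0,0,0],[0,0,0,0,0,0,0],[0,0,0,0,0,0,0],[0,0,0,0,0,0,0]],
  ],
)

```text
time_s: 1.95
ee_pos: [0.5421, -0.2331, 0.1761]
eef_rot: [2.582, 1.57, -0.634]
force: [0.0, 0.3, 0.7]
grip_width: 0.0006
```

```bash
python3 - <<'E'
from h import *
goto([.5418,-.2397,.1],1.495-np.pi)
E
```

```text
t 1.95 ee [ 0.5421 -0.2331  0.1761] F [0.03 0.27 0.7 ] g 0.0006
shift tool mm (before turn) [76.1  6.6 -0.1] after-turn axes [76.1  6.6 -0.2] turn [ 0.0011 -0.0008 -0.0005]
```

Call:
play_rows(
  deltas=[
    [[40,0,0,0,0,0,0],[30,0,0,0,0,0,0],[8,0,0,0,0,0,0],[0,0,0,0,0,0,0],[0,0,0,0,0,0,0]],
  ],
)

```text
time_s: 2.45
ee_pos: [0.5433, -0.2326, 0.0992]
eef_rot: [2.735, 1.569, -0.48]
force: [-0.1, -0.3, 0.4]
grip_width: 0.0008
```

Call:
play_rows(
  deltas=[
    [[1,0,0,0,0,0,0],[0,0,0,0,0,0,0],[0,0,0,0,0,0,0]],
  ],
)

```text
time_s: 2.75
ee_pos: [0.543, -0.232, 0.0971]
eef_rot: [2.715, 1.57, -0.5]
force: [0.3, 0.6, -0.6]
grip_width: 0.0007
```

Call:
play_rows(
  deltas=[
    [[1,0,0,0,0,0,0],[0,0,0,0,0,0,0],[0,0,0,0,0,0,0]],
  ],
)

```text
time_s: 3.05
ee_pos: [0.5428, -0.2318, 0.0955]
eef_rot: [1.641, 1.571, -1.574]
force: [-0.3, -0.4, -0.3]
grip_width: 0.0006
```

Call:
play_rows(
  deltas=[
    [[1,0,0,0,0,0,0],[0,0,0,0,0,0,0],[0,0,0,0,0,0,0]],
  ],
)

```text
time_s: 3.35
ee_pos: [0.5427, -0.2318, 0.0944]
eef_rot: [-0.322, 1.571, 2.747]
force: [-1.1, -0.9, -0.5]
grip_width: 0.0008
```

Call:
play_rows(
  deltas=[
    [[1,0,0,0,0,0,0],[0,0,0,0,0,0,0],[0,0,0,0,0,0,0]],
  ],
)

```text
time_s: 3.65
ee_pos: [0.5427, -0.2318, 0.0934]
eef_rot: [0.062, 1.571, 3.13]
force: [-0.1, 0.2, -0.3]
grip_width: 0.0006
```

Call:
play_rows(
  deltas=[
    [[0.7,0,0,0,0,0,0],[0,0,0,0,0,0,0],[0,0,0,0,0,0,0]],
  ],
)

```text
time_s: 3.95
ee_pos: [0.5428, -0.2319, 0.093]
eef_rot: [2.846, 1.571, -0.369]
force: [-0.3, -0.1, 3.3]
grip_width: 0.0007
```

Call:
play_rows(
  deltas=[
    [[0.7,0,0,0,0,0,0],[0,0,0,0,0,0,0],[0,0,0,0,0,0,0]],
  ],
)

```text
time_s: 4.25
ee_pos: [0.5429, -0.2318, 0.0927]
eef_rot: [2.955, 1.57, -0.26]
force: [-1.8, 1.7, 8.7]
grip_width: 0.0003
```

Call:
play_rows(
  deltas=[
    [[0.2,2,0,0,0,0,0],[0,2,0,0,0,0,0]],
  ],
)

```text
time_s: 4.45
ee_pos: [0.5428, -0.235, 0.0932]
eef_rot: [-2.173, 1.569, 0.896]
force: [-4.9, 11.9, 18.6]
grip_width: 0.0006
```

Call:
play_rows(
  deltas=[
    [[0,2,0,0,0,0,0],[0,2,0,0,0,0,0]],
  ],
)

```text
time_s: 4.65
ee_pos: [0.5426, -0.2393, 0.0938]
eef_rot: [-2.801, 1.569, 0.268]
force: [-7.8, 8.1, 22.2]
grip_width: 0.0002
```

Call:
play_rows(
  deltas=[
    [[0,2,0,0,0,0,0],[0,2,0,0,0,0,0]],
  ],
)

```text
time_s: 4.85
ee_pos: [0.5424, -0.2437, 0.0939]
eef_rot: [3.04, 1.569, -0.174]
force: [-5.6, 5.5, 19.3]
grip_width: 0.0005
```

Call:
play_rows(
  deltas=[
    [[0,2,0,0,0,0,0],[0,2,0,0,0,0,0]],
  ],
)

```text
time_s: 5.05
ee_pos: [0.542, -0.2479, 0.0934]
eef_rot: [2.864, 1.569, -0.35]
force: [-3.7, 3.0, 11.7]
grip_width: 0.0006
```

```bash
python3 - <<'E'
from h import *
for n in ("scene","top"):
    c=viewer.camera(n)
    if n=="scene": crop(c,120,160,340,340,3.5,"pics/s3.png")
    else: crop(c,225,175,450,310,3.5,"pics/t3.png")
E
```

```text
(no output)
```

View pics/s3.png

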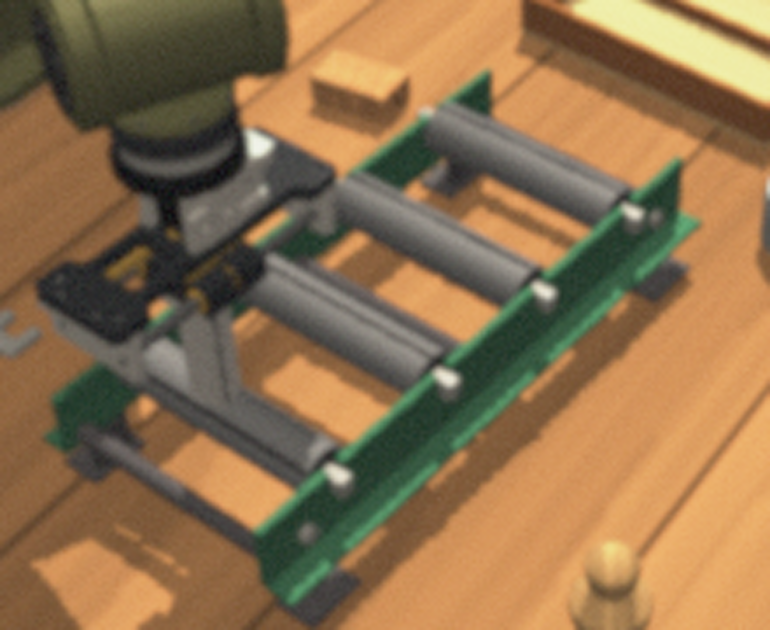

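Call:
play_rows(
  deltas=[
    [[-12,0,0,0,0,0,0],[-20,0,0,0,0,0,0],[0,-35,4,0,0,0,0],[0,-35,0,0,0,0,0],[0,-25,-10,0,0,0,0],[0,0,0,0,0,0,0],[0,0,0,0,0,0,0]],
  ],
)

```text
time_s: 5.85
ee_pos: [0.5546, -0.1534, 0.124]
eef_rot: [1.876, 1.571, -1.338]
force: [0.1, 0.4, -0.1]
grip_width: 0.0006
```

```bash
python3 - <<'E'
from h import *
goto([.5496,-.1407,.1],1.495-np.pi)
for n in ("scene","top"):
    c=viewer.camera(n)
    if n=="scene": crop(c,120,160,340,340,3.5,"pics/s4.png")
    else: crop(c,225,175,450,310,3.5,"pics/t4.png")
E
```

```text
t 5.85 ee [ 0.5546 -0.1534  0.124 ] F [ 0.11  0.39 -0.1 ] g 0.0006
shift tool mm (before turn) [ 24.  -12.3   5.9] after-turn axes [ 24.  -12.3   5.9] turn [ 0.0035 -0.0001 -0.0002]
```

View pics/s4.png

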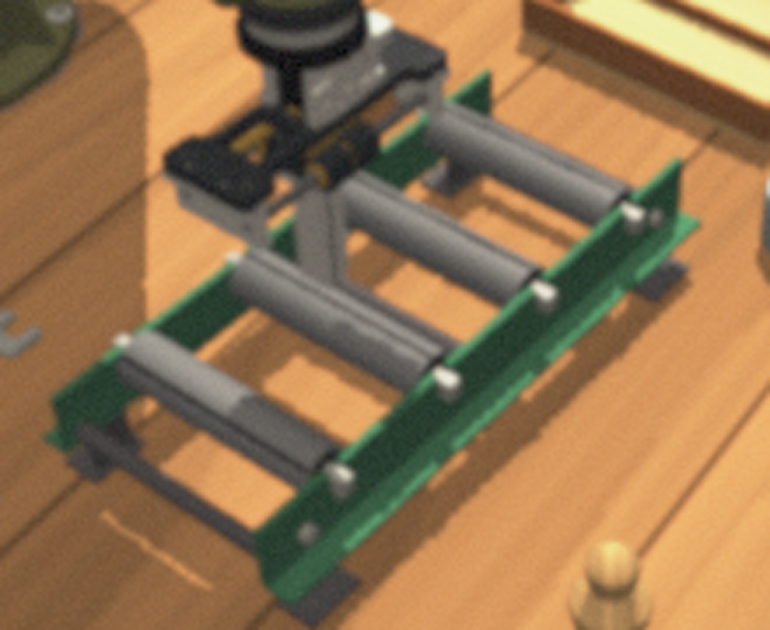

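View pics/t4.png

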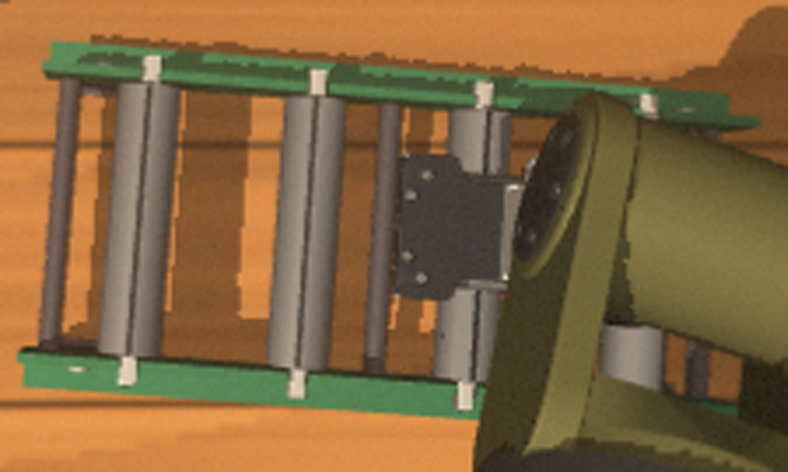

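Call:
play_rows(
  deltas=[
    [[0,-19,6,0,0,0,0],[10,0,0,0,0,0,0],[15,0,0,0,0,0,0],[4,0,0,0,0,0,0],[1.5,0,0,0,0,0,0],[0.5,0,0,0,0,0,0],[0,0,0,0,0,0,0],[0,0,0,0,0,0,0]],
  ],
)

```text
time_s: 6.75
ee_pos: [0.5493, -0.134, 0.0933]
eef_rot: [-0.298, 1.569, 2.77]
force: [-7.3, 2.9, 8.8]
grip_width: 0.0006
```

Call:
play_rows(
  deltas=[
    [[0,2,0,0,0,0,0],[0,2,0,0,0,0,0]],
  ],
)

```text
time_s: 6.95
ee_pos: [0.5491, -0.1381, 0.0938]
eef_rot: [-0.142, 1.57, 2.926]
force: [-9.7, 0.8, 14.7]
grip_width: 0.0002
```

Call:
play_rows(
  deltas=[
    [[0,2,0,0,0,0,0],[0,2,0,0,0,0,0]],
  ],
)

```text
time_s: 7.15
ee_pos: [0.549, -0.1424, 0.094]
eef_rot: [0.503, 1.57, -2.712]
force: [-7.4, 2.0, 13.3]
grip_width: 0.0002
```

Call:
play_rows(
  deltas=[
    [[0,2,0,0,0,0,0],[0,2,0,0,0,0,0]],
  ],
)

```text
time_s: 7.35
ee_pos: [0.5487, -0.1465, 0.0937]
eef_rot: [0.948, 1.57, -2.267]
force: [-6.0, -0.8, 6.9]
grip_width: 0.0007
```

Call:
play_rows(
  deltas=[
    [[0,2,0,0,0,0,0],[0,2,0,0,0,0,0]],
  ],
)

```text
time_s: 7.55
ee_pos: [0.5486, -0.1504, 0.0931]
eef_rot: [1.307, 1.571, -1.908]
force: [-1.2, 0.5, 0.0]
grip_width: 0.0005
```

Call:
play_rows(
  deltas=[
    [[-12,0,0,0,0,0,0],[-20,0,0,0,0,0,0],[0,-39,0,0,0,0,0],[0,-39,0,0,0,0,0],[0,-39,0,0,0,0,0],[0,0,0,0,0,0,0],[0,0,0,0,0,0,0]],
  ],
)

```text
time_s: 8.25
ee_pos: [0.5575, -0.0329, 0.1255]
eef_rot: [3.002, 1.57, -0.211]
force: [-0.4, -0.6, 0.9]
grip_width: 0.0004
```

```bash
python3 - <<'E'
from h import *
goto([.5571,-.0413,.1],1.495-np.pi)
for n in ("scene","top"):
    c=viewer.camera(n)
    if n=="scene": crop(c,120,160,340,340,3.5,"pics/s5.png")
    else: crop(c,225,175,450,310,3.5,"pics/t5.png")
E
```

```text
t 8.25 ee [ 0.5575 -0.0329  0.1255] F [-0.45 -0.57  0.86] g 0.0004
shift tool mm (before turn) [25.5  8.4 -0.1] after-turn axes [25.5  8.4 -0.2] turn [ 0.0042 -0.0008 -0.0001]
```

View pics/s5.png

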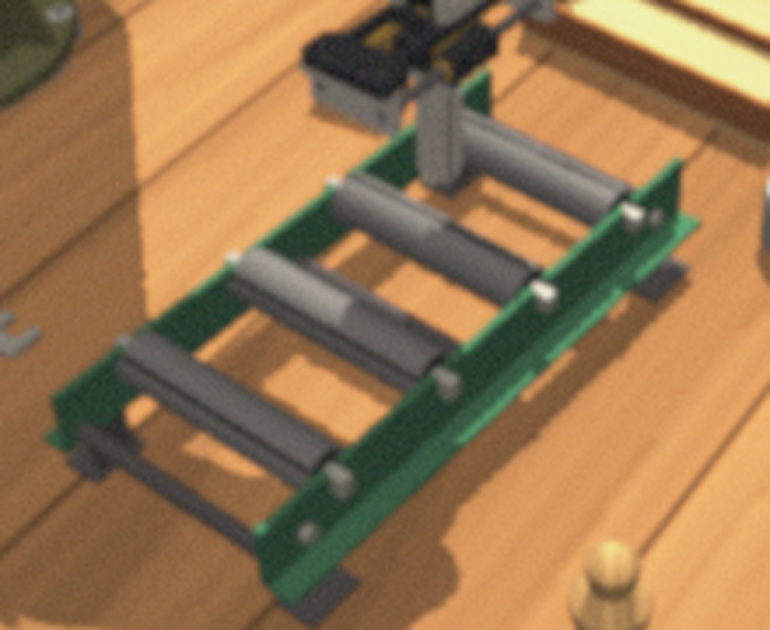

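View pics/t5.png

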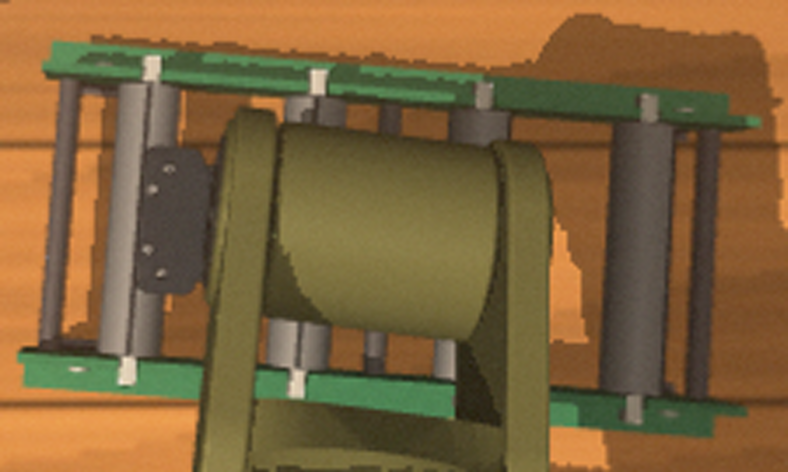

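Call:
play_rows(
  deltas=[
    [[10,1,0,0,0,0,0],[17,0,0,0,0,0,0],[4,0,0,0,0,0,0],[1.5,0,0,0,0,0,0],[0.5,0,0,0,0,0,0],[0,0,0,0,0,0,0],[0,0,0,0,0,0,0]],
  ],
)

```text
time_s: 9.05
ee_pos: [0.5572, -0.0344, 0.093]
eef_rot: [-1.63, 1.57, 1.438]
force: [-7.0, 4.8, 17.4]
grip_width: 0.0005
```

Call:
play_rows(
  deltas=[
    [[0,2,0,0,0,0,0],[0,2,0,0,0,0,0]],
  ],
)

```text
time_s: 9.25
ee_pos: [0.5569, -0.0386, 0.0936]
eef_rot: [-2.125, 1.57, 0.942]
force: [-11.4, 4.0, 25.3]
grip_width: 0.0005
```

Call:
play_rows(
  deltas=[
    [[0,2,0,0,0,0,0],[0,2,0,0,0,0,0]],
  ],
)

```text
time_s: 9.45
ee_pos: [0.5568, -0.0431, 0.0938]
eef_rot: [3.033, 1.57, -0.183]
force: [-9.0, 0.5, 23.0]
grip_width: 0.0004
```

Call:
play_rows(
  deltas=[
    [[0,2,0,0,0,0,0],[0,2,0,0,0,0,0]],
  ],
)

```text
time_s: 9.65
ee_pos: [0.5564, -0.0475, 0.0933]
eef_rot: [2.422, 1.57, -0.793]
force: [-6.4, -3.0, 13.8]
grip_width: 0.0003
```

Call:
play_rows(
  deltas=[
    [[0,2,0,0,0,0,0],[0,2,0,0,0,0,0]],
  ],
)

```text
time_s: 9.85
ee_pos: [0.556, -0.0515, 0.0923]
eef_rot: [2.015, 1.57, -1.201]
force: [-2.0, -1.1, 3.2]
grip_width: 0.0006
```

Call:
play_rows(
  deltas=[
    [[-12,0,0,0,0,0,0],[-20,0,0,0,0,0,0],[0,-39,0,0,0,0,0],[0,-39,0,0,0,0,0],[0,-39,0,0,0,0,0],[0,0,0,0,0,0,0],[0,0,0,0,0,0,0]],
  ],
)

```text
time_s: 10.55
ee_pos: [0.5646, 0.0665, 0.1241]
eef_rot: [0.996, 1.571, -2.218]
force: [0.2, -0.9, -0.5]
grip_width: 0.0006
```

```bash
python3 - <<'E'
from h import *
goto([.5652,.0587,.1],1.495-np.pi)
for n in ("scene","top"):
    c=viewer.camera(n)
    if n=="scene": crop(c,120,160,340,340,3.5,"pics/s6.png")
    else: crop(c,225,175,450,310,3.5,"pics/t6.png")
E
```

```text
t 10.55 ee [0.5646 0.0665 0.1241] F [ 0.22 -0.94 -0.47] g 0.0006
shift tool mm (before turn) [24.1  7.8 -1.2] after-turn axes [24.1  7.8 -1.2] turn [ 0.0037  0.0001 -0.0001]
```

View pics/s6.png

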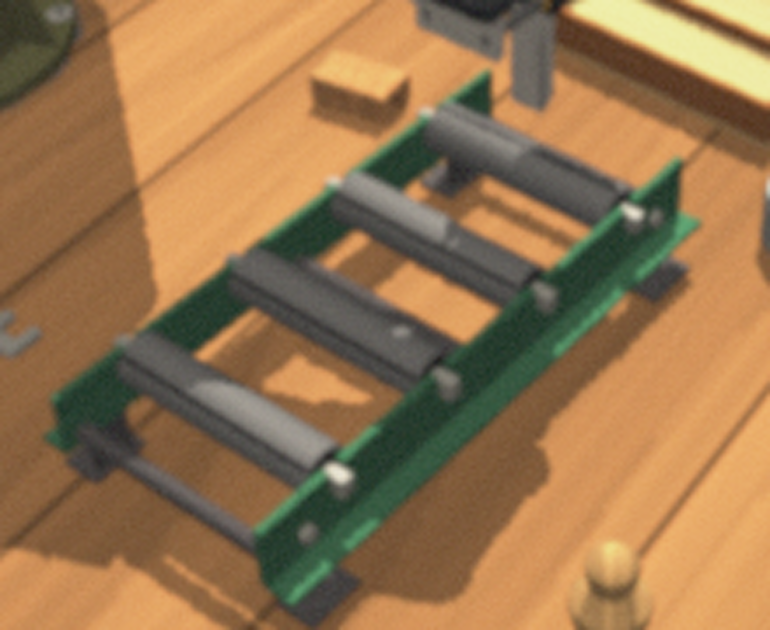

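View pics/t6.png

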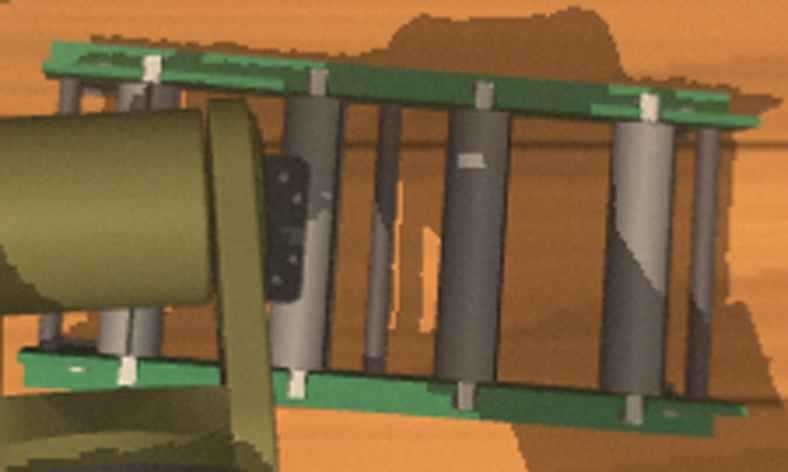

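Call:
play_rows(
  deltas=[
    [[10,0,-1,0,0,0,0],[15,0,0,0,0,0,0],[4,0,0,0,0,0,0],[1.5,0,0,0,0,0,0],[0,0,0,0,0,0,0],[0,0,0,0,0,0,0]],
  ],
)

```text
time_s: 11.25
ee_pos: [0.5654, 0.0659, 0.0934]
eef_rot: [-0.202, 1.57, 2.865]
force: [-2.4, 2.0, 3.2]
grip_width: 0.0004
```

Call:
play_rows(
  deltas=[
    [[0.2,2,0,0,0,0,0],[0,2,0,0,0,0,0]],
  ],
)

```text
time_s: 11.45
ee_pos: [0.5653, 0.0622, 0.0938]
eef_rot: [-1.855, 1.57, 1.214]
force: [-6.3, 1.7, 10.9]
grip_width: 0.0004
```

Call:
play_rows(
  deltas=[
    [[0,2,0,0,0,0,0],[0,2,0,0,0,0,0]],
  ],
)

```text
time_s: 11.65
ee_pos: [0.5651, 0.058, 0.094]
eef_rot: [-3.052, 1.57, 0.016]
force: [-4.8, 0.4, 10.8]
grip_width: 0.0006
```

Call:
play_rows(
  deltas=[
    [[0,2,0,0,0,0,0],[0,2,0,0,0,0,0]],
  ],
)

```text
time_s: 11.85
ee_pos: [0.5649, 0.0538, 0.0939]
eef_rot: [2.923, 1.57, -0.292]
force: [-4.8, -0.6, 8.0]
grip_width: 0.0007
```

Call:
play_rows(
  deltas=[
    [[0,2,0,0,0,0,0],[0,2,0,0,0,0,0]],
  ],
)

```text
time_s: 12.05
ee_pos: [0.5645, 0.0498, 0.0933]
eef_rot: [2.332, 1.57, -0.883]
force: [-0.5, -0.9, 1.2]
grip_width: 0.0004
```

Call:
play_rows(
  deltas=[
    [[-12,0,0,0,0,0,0],[-35,0,0,0,0,0,0],[-20,-40,0,0,0,0,50],[0,-45,0,0,0,0,50],[0,-45,0,0,0,0,50],[0,-45,0,0,0,0,50],[0,0,0,0,0,0,50],[0,0,0,0,0,0,50]],
  ],
)

```text
time_s: 12.85
ee_pos: [0.5772, 0.2255, 0.1604]
eef_rot: [3.012, 1.57, -0.202]
force: [0.6, -1.1, 0.6]
grip_width: 0.045
```

```bash
python3 - <<'E'
from h import *
goto([.5418,-.2397,.15],1.495-np.pi)
for n in ("scene","top"):
    c=viewer.camera(n)
    if n=="scene": crop(c,120,160,340,340,3.5,"pics/s7.png")
    else: crop(c,225,175,450,310,3.5,"pics/t7.png")
E
```

```text
t 12.85 ee [0.5772 0.2255 0.1604] F [ 0.55 -1.06  0.6 ] g 0.045
shift tool mm (before turn) [ 10.5 466.5   2. ] after-turn axes [1.040e+01 4.665e+02 1.000e-01] turn [ 0.0042 -0.0003 -0.    ]
```

View pics/s7.png

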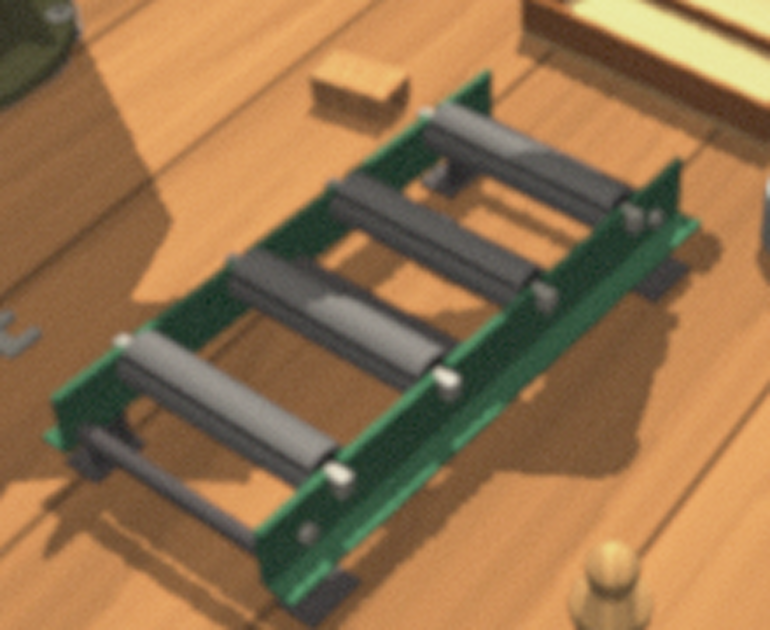

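View pics/t7.png

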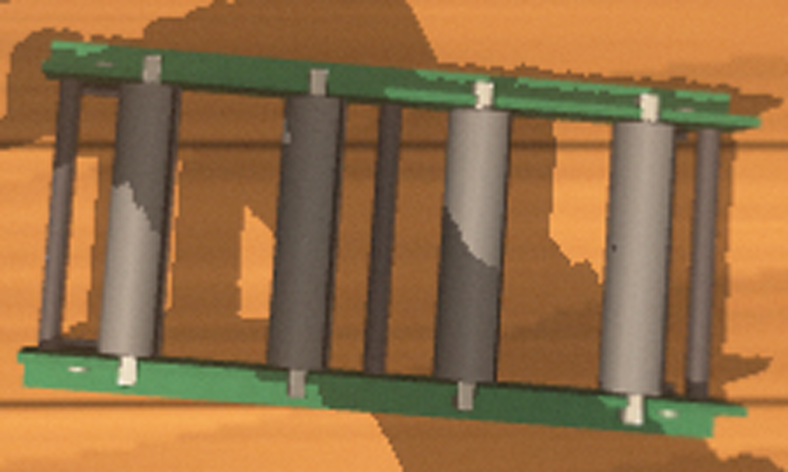

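Call:
play_rows(
  deltas=[
    [[0,47,0,0,0,0,56],[0,47,0,0,0,0,56],[0,47,0,0,0,0,56],[0,47,0,0,0,0,56],[0,47,0,0,0,0,56],[0,47,0,0,0,0,56],[0,47,0,0,0,0,56],[0,47,0,0,0,0,56],[0,47,0,0,0,0,56],[0,43,0,0,0,0,56]],
  ],
)

```text
time_s: 13.95
ee_pos: [0.5418, -0.2433, 0.1607]
eef_rot: [2.555, 1.57, -0.662]
force: [0.9, 0.9, -0.2]
grip_width: 0.0562
```

Call:
play_rows(
  deltas=[
    [[20,0,0,0,0,0,56],[10,0,0,0,0,0,56],[0,0,0,0,0,0,56],[0,0,0,0,0,0,56]],
  ],
)

```text
time_s: 14.35
ee_pos: [0.5432, -0.2396, 0.1307]
eef_rot: [2.852, 1.571, -0.363]
force: [1.1, -0.5, 1.1]
grip_width: 0.056
```

```bash
python3 - <<'E'
from h import *
goto([.5418,-.2397,.063],1.495-np.pi)
c=viewer.camera("top")
print(proj(c,[.5418,-.2397,.094]))
crop(c,325,165,500,310,4,"pics/t8.png")
E
```

```text
t 14.35 ee [ 0.5432 -0.2396  0.1307] F [ 1.13 -0.52  1.11] g 0.056
shift tool mm (before turn) [67.7  0.2  1.4] after-turn axes [67.7  0.3  1.4] turn [ 0.003  -0.0002 -0.0001]
[[409.53916319 248.40942303]]
```

View pics/t8.png

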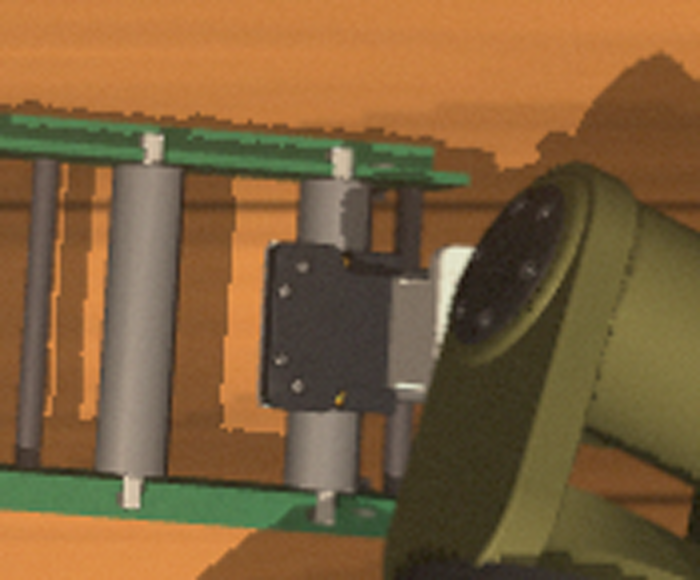

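Call:
play_rows(
  deltas=[
    [[20,0,1,0,0,0,56],[20,0,0,0,0,0,56],[15,0,0,0,0,0,56],[13,0,0,0,0,0,56],[0,0,0,0,0,0,56],[0,0,0,0,0,0,50],[0,0,0,0,0,0,45],[0,0,0,0,0,0,42],[0,0,0,0,0,0,40],[0,0,0,0,0,0,34]],
  ],
  grip_force=20,
)

```text
time_s: 15.4
ee_pos: [0.5423, -0.24, 0.0625]
eef_rot: [2.522, 1.57, -0.693]
force: [-0.8, -0.7, 2.7]
grip_width: 0.0374
```

Call:
play_rows(
  deltas=[
    [[0,0,0,0,0,0,30],[0,0,0,0,0,0,25],[0,0,0,0,0,0,25],[0,0,0,0,0,0,25]],
  ],
)

```text
time_s: 15.8
ee_pos: [0.5423, -0.24, 0.0625]
eef_rot: [2.58, 1.57, -0.634]
force: [-1.4, -1.4, 5.5]
grip_width: 0.0377
```

Call:
play_rows(
  deltas=[
    [[-3,0,0,0,0,0,25],[-5,0,0,0,0,0,25],[-10,0,0,0,0,0,25],[-20,0,0,0,0,0,25],[-30,0,0,0,0,0,25],[-35,0,0,0,0,0,25],[0,0,0,0,0,0,25],[0,0,0,0,0,0,25]],
  ],
)

```text
time_s: 16.6
ee_pos: [0.5421, -0.2395, 0.1652]
eef_rot: [-2.306, 1.57, 0.763]
force: [-0.4, 0.3, -4.9]
grip_width: 0.0376
```

```bash
python3 - <<'E'
from h import *
ty=-.109
goto([.5414,.3233,.165],ty-np.pi/2)
for n in ("scene","top"):
    c=viewer.camera(n); cv2.imwrite(f"pics/{n}9.png",c["img"][:,:,::-1])
E
```

```text
t 16.6 ee [ 0.5421 -0.2395  0.1652] F [-0.4   0.31 -4.87] g 0.0376
shift tool mm (before turn) [ 3.000e-01 -5.612e+02  4.170e+01] after-turn axes [ 2.000e-01 -5.594e+02  6.190e+01] turn [ 0.036  -0.0003  0.0003]
```

View pics/scene9.png

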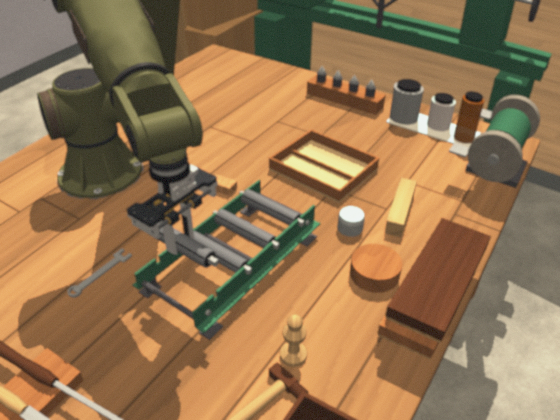

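Call:
play_rows(
  deltas=[
    [[0,-15,3,0.012,0,0,25],[0,-30,4,0.012,0,0,25],[0,-40,4,0.012,0,0,25],[0,-40,4,0,0,0,25],[0,-40,4,0,0,0,25],[0,-40,4,0,0,0,25],[0,-40,4,0,0,0,25],[0,-40,4,0,0,0,25],[0,-40,4,0,0,0,25],[0,-40,4,0,0,0,25]],
  ],
)

```text
time_s: 17.7
ee_pos: [0.5406, 0.1288, 0.1637]
eef_rot: [0.22, 1.568, -3.031]
force: [1.3, -0.2, -2.9]
grip_width: 0.0373
```

Call:
play_rows(
  deltas=[
    [[0,-40,4,0,0,0,25],[0,-40,4,0,0,0,25],[0,-40,4,0,0,0,25],[0,-35,4,0,0,0,25],[0,-25,4,0,0,0,25],[0,-13,3,0,0,0,25],[0,0,0,0,0,0,25],[0,0,0,0,0,0,25],[0,0,0,0,0,0,25]],
  ],
)

```text
time_s: 18.6
ee_pos: [0.5398, 0.3202, 0.165]
eef_rot: [0.923, 1.57, -2.329]
force: [-0.0, -0.5, -3.5]
grip_width: 0.0374
```

```bash
python3 - <<'E'
from h import *
goto([.5414,.3233,.013],-.109-np.pi/2)
for n in ("scene","top"):
    c=viewer.camera(n); crop(c,*((230,100,420,240) if n=="scene" else (40,150,240,300)),4,f"pics/{n}10.png")
E
```

```text
t 18.6 ee [0.5398 0.3202 0.165 ] F [-0.01 -0.5  -3.5 ] g 0.0374
shift tool mm (before turn) [152.   -3.3  -1.3] after-turn axes [152.   -3.2  -1.2] turn [-0.0015  0.0003 -0.0004]
```

View pics/scene10.png

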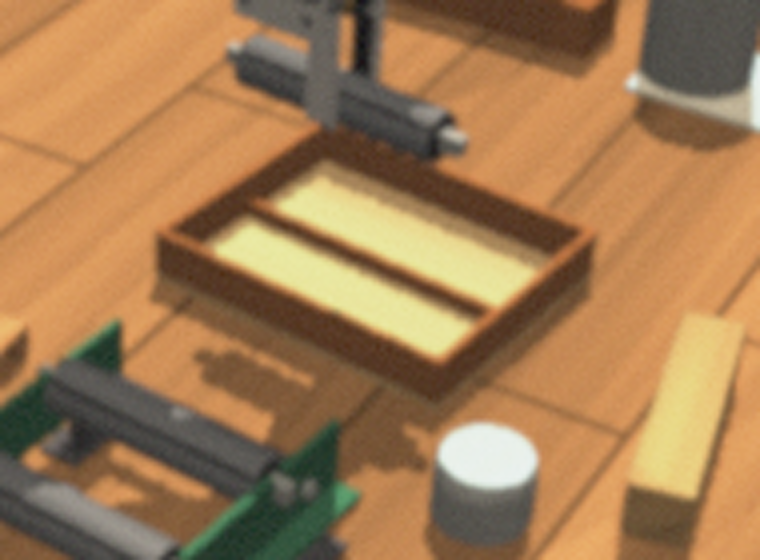

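View pics/top10.png

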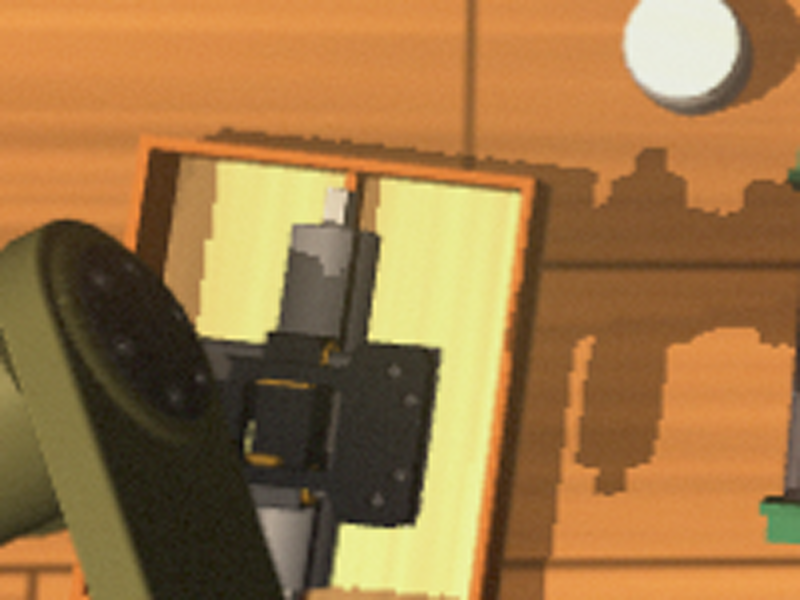

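Call:
play_rows(
  deltas=[
    [[10,-3,-1,0,0,0,25],[20,0,0,0,0,0,25],[25,0,0,0,0,0,25],[25,0,0,0,0,0,25],[20,0,0,0,0,0,25],[10,0,0,0,0,0,25],[0,0,0,0,0,0,25],[0,0,0,0,0,0,25]],
  ],
)

```text
time_s: 19.5
ee_pos: [0.5413, 0.3245, 0.0559]
eef_rot: [-2.528, 1.57, 0.504]
force: [0.8, -0.3, -2.7]
grip_width: 0.0375
```

```bash
python3 - <<'E'
from h import *
goto([.5414,.3233,.013],-.109-np.pi/2)
for n in ("scene","top"):
    c=viewer.camera(n); crop(c,*((230,100,420,240) if n=="scene" else (40,150,240,300)),4,f"pics/{n}11.png")
E
```

```text
t 19.5 ee [0.5413 0.3245 0.0559] F [ 0.78 -0.26 -2.75] g 0.0375
shift tool mm (before turn) [42.9  1.3 -0.2] after-turn axes [42.9  1.2 -0.2] turn [-0.0003 -0.0008  0.0006]
```

View pics/scene11.png

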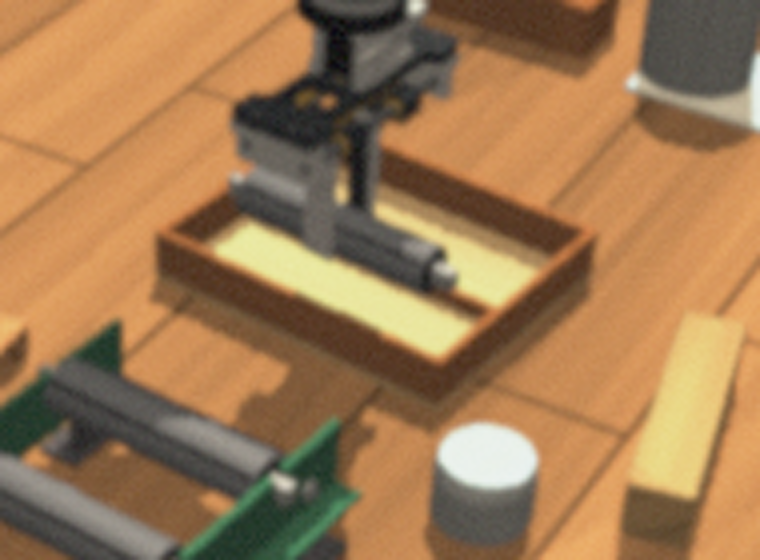

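View pics/top11.png

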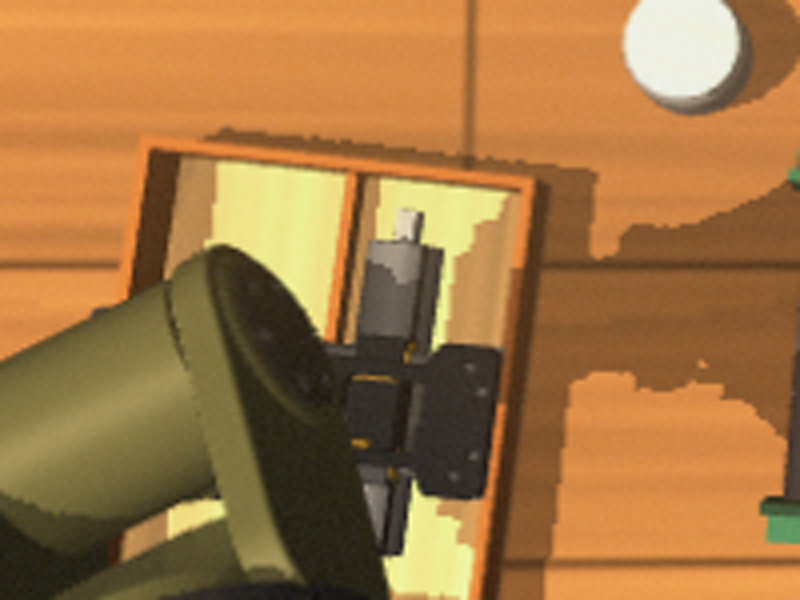

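Call:
play_rows(
  deltas=[
    [[10,1,0,0,0,0,25],[12,0,0,0,0,0,25],[10,0,0,0,0,0,25],[5,0,0,0,0,0,25],[3,0,0,0,0,0,25],[1,0,0,0,0,0,25],[0,0,0,0,0,0,25],[0,0,0,0,0,0,25]],
  ],
)

```text
time_s: 20.4
ee_pos: [0.541, 0.3235, 0.0145]
eef_rot: [-2.561, 1.57, 0.471]
force: [0.2, 0.7, -2.5]
grip_width: 0.0376
```

Call:
play_rows(
  deltas=[
    [[1,0,0,0,0,0,25],[0,0,0,0,0,0,25],[0,0,0,0,0,0,25]],
  ],
)

```text
time_s: 20.7
ee_pos: [0.5408, 0.3234, 0.0132]
eef_rot: [-2.457, 1.571, 0.575]
force: [-0.3, 0.1, -3.0]
grip_width: 0.0376
```

Call:
play_rows(
  deltas=[
    [[0.7,0,0,0,0,0,25],[0,0,0,0,0,0,25],[0,0,0,0,0,0,25]],
  ],
)

```text
time_s: 21.0
ee_pos: [0.5409, 0.3235, 0.0126]
eef_rot: [-2.513, 1.571, 0.519]
force: [-0.5, 0.1, -0.6]
grip_width: 0.0374
```

Call:
play_rows(
  deltas=[
    [[0.5,0,0,0,0,0,25],[0,0,0,0,0,0,25],[0,0,0,0,0,0,25]],
  ],
)

```text
time_s: 21.3
ee_pos: [0.5409, 0.3235, 0.0126]
eef_rot: [-2.581, 1.57, 0.452]
force: [-3.0, -1.2, 5.2]
grip_width: 0.0375
```

Resting on the floor (weight is off). Open gently to 54 mm and rise.

Call:
play_rows(
  deltas=[
    [[0,0,0,0,0,0,39],[0,0,0,0,0,0,41],[0,0,0,0,0,0,44],[0,0,0,0,0,0,47],[0,0,0,0,0,0,50],[0,0,0,0,0,0,54],[0,0,0,0,0,0,54],[0,0,0,0,0,0,54]],
  ],
)

```text
time_s: 22.1
ee_pos: [0.5408, 0.3234, 0.0119]
eef_rot: [0.621, 1.571, -2.63]
force: [-0.2, -0.1, -0.8]
grip_width: 0.0544
```

Call:
play_rows(
  deltas=[
    [[-5,0,0,0,0,0,54],[-15,0,0,0,0,0,54],[-30,0,0,0,0,0,54],[-40,0,0,0,0,0,54],[-40,0,0,0,0,0,54],[-40,0,0,0,0,0,54],[-20,0,30,0,0,0,54],[0,0,40,0,0,0,54],[0,0,40,0,0,0,54],[0,0,40,0,0,0,54]],
  ],
)

```text
time_s: 23.1
ee_pos: [0.3902, 0.3397, 0.2033]
eef_rot: [-2.342, 1.569, 0.69]
force: [-0.7, 0.8, 0.3]
grip_width: 0.054
```

Call:
play_rows(
  deltas=[
    [[0,0,0,0,0,0,54],[0,0,0,0,0,0,54],[0,0,0,0,0,0,54]],
  ],
)

```text
time_s: 23.4
ee_pos: [0.3925, 0.3397, 0.2026]
eef_rot: [-2.473, 1.57, 0.559]
force: [1.2, -0.8, -1.1]
grip_width: 0.0542
```

```bash
python3 - <<'E'
from h import *
o=pose()[0]; print(o['time_s'],o['ee_pos'],o['force'])
for n in ("scene","top"):
    c=viewer.camera(n); cv2.imwrite(f"pics/{n}12.png",c["img"][:,:,::-1])
E
```

```text
23.4 [0.39250145 0.33971487 0.20262081] [ 1.1980491  -0.79645117 -1.14892856]
```

View pics/scene12.png

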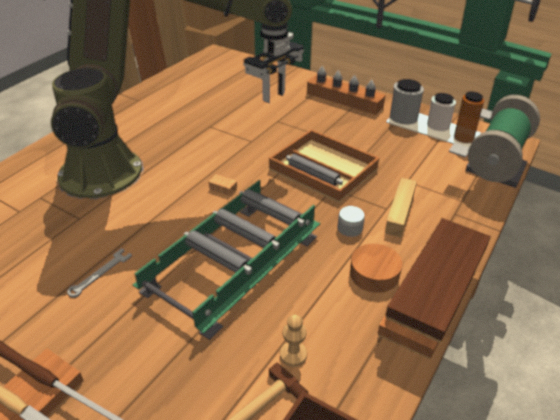

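View pics/top12.png

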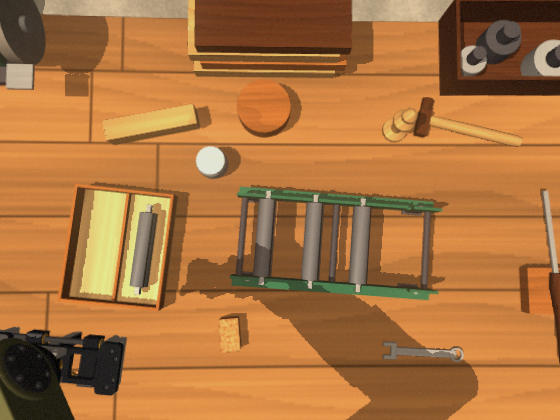

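```bash
python3 - <<'E'
from h import *
from station import hand_in
c=viewer.camera("top"); a=cv2.cvtColor(np.load("top0.npy"),cv2.COLOR_RGB2GRAY).astype(int); b=cv2.cvtColor(c['img'],cv2.COLOR_RGB2GRAY).astype(int)
for (u,v) in [(268,191),(316,195),(363,198),(261,284),(309,288),(357,292)]:
    r=[]
    for g in (a,b):
        w=g[v-8:v+9,u-7:u+8]; m=w>w.max()-45; y,x=np.nonzero(m); r.append((round(u-7+x.mean(),1),round(v-8+y.mean(),1)))
    print(r)
print(pose()[0]['time_s']); print(hand_in())
E
```

```text
[(np.float64(268.1), np.float64(193.9)), (np.float64(268.1), np.float64(193.9))]
[(np.float64(315.5), np.float64(198.0)), (np.float64(315.5), np.float64(198.0))]
[(np.float64(362.8), np.float64(201.3)), (np.float64(362.7), np.float64(201.4))]
[(np.float64(261.1), np.float64(280.7)), (np.float64(262.2), np.float64(283.2))]
[(np.float64(309.3), np.float64(285.3)), (np.float64(309.8), np.float64(284.0))]
[(np.float64(357.2), np.float64(288.2)), (np.float64(357.4), np.float64(287.7))]
23.55
the job is handed in; nothing more can be done
None
```

I found one binding roller, laid it in the repair tray, and handed the job in at 23.55 s of the 69 s allowed. `hand_in` gives no verdict, so I don't know the official result.

- **Rubbing test:** I rubbed each roller about 16 mm across its crest with closed fingers. On all four, the dark join line left the top of the sleeve, so each turned well past 0.4 rad.
- **Which one binds:** the roller at the end farthest from the tray resisted with about 8 N sideways at the crest. The other three showed 0.4 to 2 N. I did not confirm by eye that the free ones ran on after I let go, so the diagnosis rests on the force readings.
- **How hard I pressed:** the highest downward force I read was about 25 N, on the third roller. Forces were read only at the end of each short move, so a brief higher peak is possible. Adding the roller's weight puts the rail load near 29 N, under the 35 N limit.
- **Laying it down:** I lowered the binding roller slowly until its weight came off the gripper, then opened the fingers. The last pictures show it lying flat in the tray bay nearest the track.
- **Last checks:** the top view shows the upper axle tips of the three free rollers within 0.1 px of their starting spots. The lower tips differ by about 0.5 to 2.7 px. I put that down to changed shadows and the bright green rail in the measuring window, but did not check it further. The other bench items look unmoved, and the gripper was clear of everything.

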